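# Third hand: hold a slotted spring collar down on a hitch pin while the clip goes in

### The job

I am putting this spring-loaded hitch pin together and need a third hand: pick up the collar with the slot across its top (not the plain one), put it over the upright pin, slot uppermost and lined up with the cross hole in the pin, and press it straight down on the sprung washer with a steady push of about 12 N (between 9 and 16), so that the hole shows in the slot for my R-clip. Never squash the spring solid and leave everything else where it lies; keep the push steady for at least two seconds, and finish while still gripping the collar and pressing it down: do not let go.

Things in the scene. Friction and masses are not known exactly. Their poses are not given: they have to be found in the camera images.
- slotted_collar: Loose steel collar, bore upright: 42 mm round with two flats 32 mm apart (across its y, each 27 mm long), 27 mm high, 0.13 to 0.25 kg. Origin: centre of its underside. A 14.5 mm bore runs through along z; a slot 9 mm wide and 12 mm deep crosses the top along its x (slot floor 15 mm above the underside). Grip it across the flats, so that the slot's ends stay open.
- hitch_pin: Fixed assembly: plywood board 18 mm thick, 110 mm (x) by 170 mm (y from -120 to +50 mm); on it a grey flanged boss up to z = 44 mm, an upright steel pin 12 mm across, and a coil spring round the pin between boss and washer. Origin: on the pin's axis at table height; z up the pin.
- pin_tip (a point): Tip of the pin, 106 mm above the table; the last 9 mm taper from 12 to 5 mm across.
- cross_hole (a point): Centre of the 5 mm cross hole through the pin, along hitch_pin's x axis, 90 mm above the table. With the collar resting unpressed it is almost hidden below the slot's floor.
- spring_washer: Steel washer, 35 mm across, 3 mm thick, captive on the pin on top of the spring, moves only up and down. Origin: centre of its upper face, 77 mm above the table when unpressed. The spring pushes up with 3 N at first and 1.4 N more per mm pressed down (9 N at 4.3 mm, 12 N at 6.4, 16 N at 9.3), solid after 12 mm. The collar's weight alone does not move it.
- plain_collar: Bystander: plain round steel collar without slot or flats, 42 mm across, 24 mm high, same bore; loose. The two collars may stand in either of two places.
- r_clip: Bystander: the steel wire R-clip, about 70 mm long, 3.6 mm wire, lying on the right part (-y) of the plywood board; loose.
- tape_measure: Bystander: yellow tape measure, 76x64x31 mm; loose.
- spanner_1: Bystander: combination spanner lying flat, 202x27x8 mm; loose.
- screwdriver_2: Bystander: yellow-handled screwdriver, 185x27x28 mm; loose.
- torch: Bystander: torch lying down, 126x43x43 mm; loose.
- spanner_2: Bystander: smaller combination spanner lying flat, 162x22x6 mm; loose.
- toy_car_01: Bystander: die-cast toy car, 66x31x19 mm; loose.
Not all that is in view belongs to the job. What is shaped like the slotted_collar but brown or pink is not meant.

How it is judged:
By the outcome, as a careful person would: the job done as asked, in the order asked, and still so for the second after the job is handed in, while the arm keeps its last pose, push and grip.
It also fails if it takes over 48 s, if anything falls off the work surface, if the arm or the gripper's body presses on something with over 40 N, if the wrist force passes 120 N, or if a joint passes its speed limit or range.

### The arm

A 6-joint arm with a two-finger parallel gripper is mounted at the origin on a cart in front of the work surface, level with it; the furniture and walls round the work are solid. World frame = base frame: x ahead of the robot, y to its left, z up, the work surface at z = 0. Lengths are in m, angles in rad, forces in N, time in s.
With the tool pointing down it reaches from about 0.3 to 0.775 m from the base axis. Payload 14.6 kg.
Tool frame: the origin (TCP) lies at the very end of the fingers, on their centre line; the grasp point (between the pads) lies 19 mm behind it (ctrl.grasp_offset is the distance from the TCP to the grasp point, in m); z points along the fingers, y is the line along which they close (so a half turn about z gives the same grasp; the last joint's range is limited). The gripper opens to 94 mm and grips with 3 to 60 N. Pads are 16 mm wide; open, the fingers measure 119 mm over their backs; the gripper's body (75 mm by 177 mm) begins 78 mm behind the grasp point.
Start: joints at [1.111, 0.3, 1.521, -0, 1.321, -0.067], TCP at [0.211, 0.508, 0.205] pointing down, gripper open.
Joint ranges: [-3.03, 3.03], [-0.79, 2.21], [0.23, 2.52], [-1.04, 4.18], [0, 3.07], [-2.55, 2.55]. Speed limits (rad/s): [2.22, 2.22, 2.57, 3.14, 3.14, 3.14].

### API

Orientations are given as [roll, pitch, yaw] about the fixed x, y, z axes, in that order (R = Rz(yaw) Ry(pitch) Rx(roll)).
In Python, from station import ctrl gives the robot as it stands.
- The arm moves only by the tool step_arm, never from a script. Its argument "plan" is a list that holds one entry, the list of rows, each a list of 6 numbers: the shift along the tool's x, y, z in units of 30 mm (1.0 is 30 mm), then the turn, a rotation vector about the tool's x, y, z in units of 6 degrees (1.0 is 6 degrees). In form: [[[dx, dy, dz, wx, wy, wz], ...]]. A call has 1 to 8 rows; each row is the pose to reach, as a shift and turn from the pose commanded when the call began, along the tool's axes at that moment; what a row does not reach only later rows make up. A row lasts 1/12 s, in which the tool goes at most 41.7 mm and 7.16 degrees, less where a joint would pass 70% of its speed; a pose out of reach is approached as far as the arm can. A call with a gripper value outside its range is refused whole. "grip" is the opening, from 0 (shut) to 1 (fully open), set as the call begins (left out, the last holds). The fingers move at their own pace and stop on an object; "squeeze" is the grip in N (left out, the last holds). Time passes only in rows, so rows that repeat a pose let the fingers close. It gives the time, the measured TCP pose, the force, the opening and the grip force at its end, in the units of the state.
- ctrl.get_obs(): the state, without advancing time (a new reading comes with each control period).
- ctrl.camera(name): name is "scene" or "top" or "wrist"; returns the picture (384x512x3 uint8, red, green, blue); there is no depth.
- ctrl.camera_model(name): a dict with "intrinsics" (3x3 intrinsics, pixels), "R" (3x3) and "t" (3): a world point X has camera coordinates R X + t; the wrist camera has in their place "tool_from_camera" (4x4, takes a point from camera to tool coordinates, whose origin is the TCP and whose axes are the flange's). Camera axes: x right, y down, z forward; pixel columns grow to the right and rows downward; lengths in m; the calibration is good to about 2 mm. A picture is of the moment at which its call begins: read the wrist's pose just before it. camera_model takes no time and is no camera call.
- ctrl.hand_in(): hands the job in; it is judged then, once.
Trained networks look in the newest picture that a camera, given by its name, has taken for a name from the list of things; names that differ only in an ending like _2 or _b are one class to them, and where a whole thing is asked for, a point or a joint stands for the part that bears it (a point fixed in the world has none). Each returns a list of dicts, best first, with "confidence" (0 to 1); they miss things now and then, are a little off and sometimes report something else, mostly with a low value. They report only what shows in the picture. A call takes as long as a camera call. They do not tell look-alikes from the thing itself.
- ctrl.masks_of(query, camera): "pixels" (384x512 bool, what is visible of it) and "at" ([column, row] in pixels, amid what is visible of it).
- ctrl.place_of(query, camera): "at" ([column, row] in pixels: a listed point, or the origin of a listed thing).
The state is a dict: "time_s": time; "qpos": joint angles; "joint_vel": joint speeds; "tau": joint torques, N m; "ee_pos": TCP position; "eef_rot": TCP orientation; "force": force on the tool from outside, world axes, zero at the start; "moment": the same for the moment, N m; "grip_width": finger opening in m; "grip_force": force on a finger pad.
Only numpy, scipy, OpenCV 4.12 (cv2) and the standard library are available. Lean on these libraries where they do the work, as an engineer would, in place of code of your own. Each camera call takes 0.05 s, during which the arm holds its last target. There are 200 camera calls.

## Working session

There is one attempt and no reset: what is moved stays moved. The work goes in short steps, Python scripts to look and compute and a tool call to move; the robot and the scene stay as the last step left them, time stands still between calls to the robot, and variables do not carry over. Pictures are saved under pics/ and viewed, at most 10 in all, crops included, and the job is handed in when it is done.

Besides the shell and the picture viewer there is one more tool, called after "Call:" as name(argument=value, ...) on one line, values as JSON. step_arm: Moves the arm, as the interface text tells. Its arguments: {"type":"object","properties":{"plan":{"type":"array","items":{"type":"array","items":{"type":"array","items":{"type":"number"}}}},"grip":{"type":"number"},"squeeze":{"type":"number"}},"required":["plan"]}

```bash
mkdir -p pics; ls; cat > h.py <<'E'
import numpy as np, cv2
from station import ctrl
from scipy.spatial.transform import Rotation as Ro
def save(im,n): cv2.imwrite('pics/'+n,im[...,::-1])
def ray(cam,px,obs=None):
    m=ctrl.camera_model(cam); K=np.array(m['intrinsics'])
    d=np.linalg.inv(K)@[px[0],px[1],1.]
    if cam=='wrist':
        T=np.array(m['tool_from_camera']); R=Ro.from_euler('xyz',obs['eef_rot']).as_matrix()
        o=R@T[:3,3]+obs['ee_pos']; d=R@T[:3,:3]@d
    else:
        R=np.array(m['R']); o=-R.T@np.array(m['t']); d=R.T@d
    return o,d/np.linalg.norm(d)
def tri(rays):
    A=sum(np.eye(3)-np.outer(d,d) for o,d in rays); b=sum((np.eye(3)-np.outer(d,d))@o for o,d in rays)
    p=np.linalg.solve(A,b); return p,[np.linalg.norm(np.cross(p-o,d)) for o,d in rays]
def atz(r,z): o,d=r; return o+d*(z-o[2])/d[2]
E
python3 - <<'E'
from h import *
o=ctrl.get_obs(); print({k:np.round(v,3) for k,v in o.items()})
ims=[ctrl.camera(c) for c in('scene','top','wrist')]
save(np.hstack(ims[:2])[:, :],'a.png') if 0 else None
for c,i in zip('stw',ims): save(cv2.resize(i,(768,576)),c+'0.png')
for c in('scene','top','wrist'):
    for q in('slotted_collar','plain_collar','pin_tip','cross_hole','spring_washer','hitch_pin','r_clip'):
        print(c,q,[(np.round(x['at'],1).tolist(),round(x['confidence'],2)) for x in ctrl.place_of(q,c)[:3]])
print(ctrl.camera_model('wrist'))
E
```

```text
pics
{'time_s': np.float64(0.0), 'qpos': array([ 1.111,  0.3  ,  1.522,  0.   ,  1.321, -0.067]), 'joint_vel': array([ 0.   ,  0.   ,  0.001, -0.001, -0.   , -0.001]), 'tau': array([-1.0000e-03, -5.3181e+01, -3.5274e+01,  7.1000e-02,  2.4000e-02,
       -0.0000e+00]), 'ee_pos': array([0.21 , 0.508, 0.205]), 'eef_rot': array([-3.14 , -0.   ,  2.749]), 'force': array([0.146, 0.482, 0.636]), 'moment': array([ 0.009, -0.047,  0.   ]), 'grip_force': np.float64(0.0), 'grip_width': np.float64(0.094)}
scene slotted_collar [([263.2, 228.7], 0.77), ([230.0, 237.4], 0.73), ([255.9, 254.5], 0.5)]
scene plain_collar [([231.1, 236.1], 0.71), ([333.5, 151.3], 0.6), ([221.7, 276.7], 0.49)]
scene pin_tip [([276.4, 172.8], 0.7)]
scene cross_hole [([273.9, 173.0], 0.84)]
scene spring_washer [([270.9, 180.4], 0.53)]
scene hitch_pin [([275.0, 193.9], 0.56)]
scene r_clip [([282.4, 173.3], 0.6)]
top slotted_collar [([253.2, 202.1], 0.64), ([232.1, 198.5], 0.48), ([238.5, 176.6], 0.38)]
top plain_collar []
top pin_tip [([296.1, 185.0], 0.95)]
top cross_hole [([291.9, 187.8], 0.64), ([296.1, 183.4], 0.61), (
[... 227 characters left out ...]
llar [([156.9, 379.4], 0.54)]
wrist plain_collar [([224.6, 370.2], 0.88)]
wrist pin_tip []
wrist cross_hole []
wrist spring_washer []
wrist hitch_pin []
wrist r_clip []
{'intrinsics': array([[304.41978758,   0.        , 261.10704459],
       [  0.        , 304.41978758, 185.03041742],
       [  0.        ,   0.        ,   1.        ]]), 'tool_from_camera': array([[ 5.28700182e-05, -9.61599324e-01, -2.74457168e-01,
         7.96158580e-02],
       [ 9.99999499e-01, -2.23491180e-04,  9.75667573e-04,
        -3.41899317e-04],
       [-9.99540035e-04, -2.74457082e-01,  9.61598831e-01,
        -1.79522839e-01],
       [ 0.00000000e+00,  0.00000000e+00,  0.00000000e+00,
         1.00000000e+00]])}
```

```bash
python3 - <<'E'
import cv2,numpy as np
s=cv2.imread('pics/s0.png');t=cv2.imread('pics/t0.png')  # x1.5
s=cv2.resize(s[200:460,270:560],(400,359),interpolation=3) if 0 else s
a=cv2.resize(s[150:450,250:550],(400,400),interpolation=3);b=cv2.resize(t[150:450,200:500],(400,400),interpolation=3)
cv2.imwrite('pics/c1.png',np.hstack([a,b]))
E
```

```text
(no output)
```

View pics/s0.png

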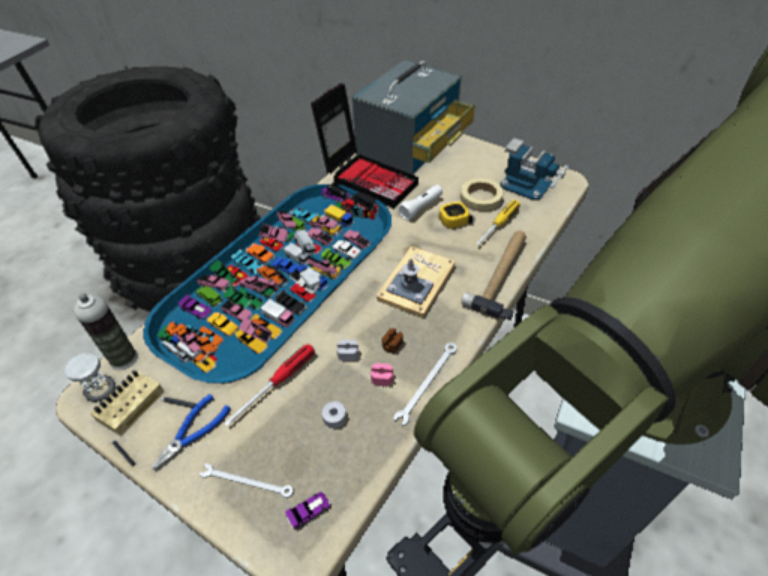

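View pics/t0.png

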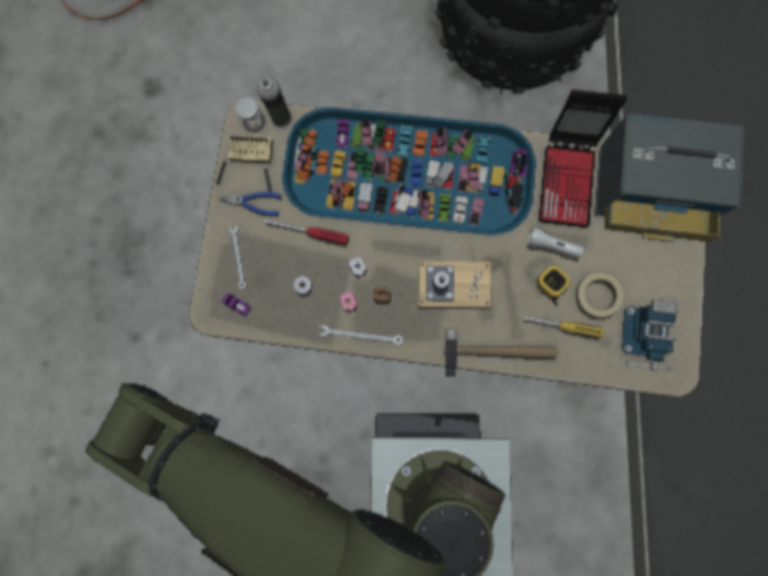

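Scene (768-wide): slotted steel collar (346,350), brown look-alike (392,340), pink look-alike (382,373), plain steel (334,414). In the top view the same objects are at (357,266), (382,296), (348,300) and (302,285). The grey slotted one fits the description: it is steel, with a slot and flats.

```bash
python3 - <<'E'
from h import *
for c in('scene','top'):
    ctrl.camera(c)
g={'slot':((230.5,234),(238.3,177.2)),'plain':((222.5,276),(201.5,190)),'pintip':((273,173),(296,184.5)),'pink':((254,249),(232,200)),'brown':((261,227),(254.5,197))}
for k,(a,b) in g.items():
    p,e=tri([ray('scene',a),ray('top',b)]); print(k,np.round(p,3),np.round(e,4))
o=ctrl.get_obs();print(o['ee_pos'])
for k in('slotted_collar','hitch_pin','spring_washer'):
  for c in('scene','top'):
    print(k,c,[(np.round(x['at'],1).tolist(),int(x['pixels'].sum()),round(x['confidence'],2)) for x in ctrl.masks_of(k,c)[:4]])
E
```

```text
slot [0.553 0.197 0.008] [0. 0.]
plain [0.503 0.328 0.014] [0.0008 0.0008]
pintip [ 0.511 -0.004  0.096] [0.0003 0.0003]
pink [0.467 0.217 0.015] [0.0013 0.0013]
brown [0.481 0.138 0.012] [0.0014 0.0014]
[0.21051687 0.50810756 0.20544485]
slotted_collar scene [([260.2, 225.5], 198, 0.68), ([255.3, 250.2], 190, 0.66), ([230.5, 235.0], 186, 0.58), ([301.9, 145.2], 320, 0.16)]
slotted_collar top [([238.2, 173.5], 135, 0.54)]
hitch_pin scene [([277.6, 185.9], 1391, 0.7)]
hitch_pin top [([304.1, 187.3], 1480, 0.76)]
spring_washer scene [([278.2, 186.6], 1404, 0.31)]
spring_washer top [([304.0, 189.6], 1496, 0.53), ([294.2, 183.0], 63, 0.41)]
```

View pics/c1.png

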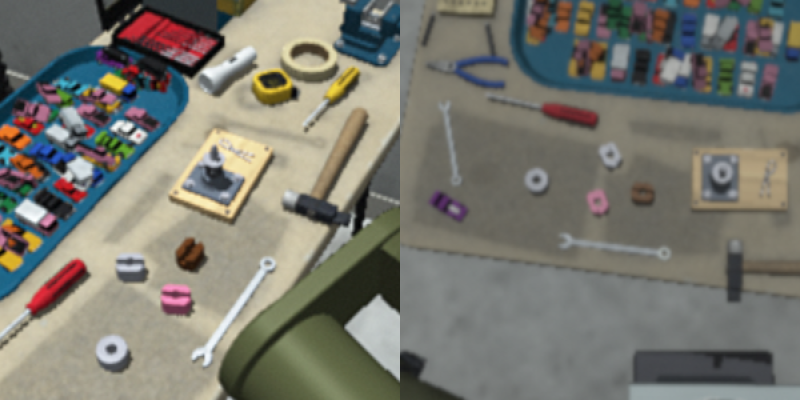

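Call:
step_arm(plan=[[[-1.2,-0.43,0.1,0,0,-0.5],[-2.4,-0.86,0.2,0,0,-1.0],[-3.6,-1.29,0.3,0,0,-1.5],[-4.8,-1.72,0.4,0,0,-2.0],[-6.0,-2.15,0.6,0,0,-2.5],[-7.2,-2.58,0.8,0,0,-3.0],[-8.4,-3.0,1.0,0,0,-3.4],[-9.6,-3.44,1.2,0,0,-3.75]]])

```text
time_s: 2.27
ee_pos: [0.4383, 0.3011, 0.1694]
eef_rot: [3.141, 0.0, -3.139]
force: [-0.0, 0.8, -0.5]
grip_width: 0.094
grip_force: 0.0
```

```bash
python3 - <<'E'
from h import *
o=ctrl.get_obs();print(o['time_s'],o['ee_pos'],o['eef_rot'],o['qpos'])
R=Ro.from_euler('xyz',o['eef_rot']).as_matrix()
print(R.T@(np.array([.553,.197,.15])-o['ee_pos'])/.03)
E
```

```text
2.2667 [0.43826892 0.30106585 0.16935203] [ 3.14136507e+00  3.56389891e-04 -3.13938669e+00] [ 5.33012649e-01  2.91625394e-01  1.61845630e+00  1.68144295e-05
  1.23108840e+00 -1.03999528e+00]
[-3.81647788 -3.47743651  0.64563645]
```

Call:
step_arm(plan=[[[-0.9,-0.8,0.1,0,0,0],[-1.8,-1.6,0.3,0,0,0],[-2.7,-2.5,0.5,0,0,0],[-3.6,-3.3,0.6,0,0,0],[-3.8,-3.5,0.6,0,0,0],[-3.8,-3.5,0.6,0,0,0]]])

```text
time_s: 2.77
ee_pos: [0.5522, 0.1957, 0.1509]
eef_rot: [-3.141, -0.001, 3.138]
force: [-0.5, 0.7, 0.7]
grip_width: 0.0939
grip_force: 0.0
```

```bash
python3 - <<'E'
from h import *
o=ctrl.get_obs();print(o['time_s'],o['ee_pos'],o['eef_rot'])
im=ctrl.camera('wrist');np.save('w1.npy',np.r_[o['ee_pos'],o['eef_rot']]);cv2.imwrite('w1raw.png',im[...,::-1])
save(cv2.resize(im,(768,576)),'w1.png')
for q in('slotted_collar','plain_collar'):
  print(q,[(np.round(x['at'],1).tolist(),round(x['confidence'],2)) for x in ctrl.place_of(q,'wrist')[:3]])
for x in ctrl.masks_of('slotted_collar','wrist')[:3]:
  m=x['pixels'].astype(np.uint8); print(x['at'],x['confidence'],m.sum(),cv2.minAreaRect(cv2.findNonZero(m)))
E
```

```text
2.7667 [0.55222851 0.1956704  0.15088557] [-3.14129606e+00 -6.17171955e-04  3.13846727e+00]
slotted_collar [([206.5, 110.0], 0.9), ([284.4, 94.2], 0.87), ([258.3, 169.6], 0.67)]
plain_collar []
[199.1, 111.3] 0.97 1227 ((204.15185546875, 111.45903778076172), (44.22441101074219, 33.70869827270508), 6.709836483001709)
[261.9, 176.3] 0.91 1101 ((261.2586364746094, 175.8965606689453), (41.59575653076172, 32.49668502807617), 68.1985855102539)
[290.7, 92.9] 0.55 1149 ((283.800048828125, 92.90000915527344), (43.323204040527344, 33.83636474609375), 71.56504821777344)
```

View pics/w1.png

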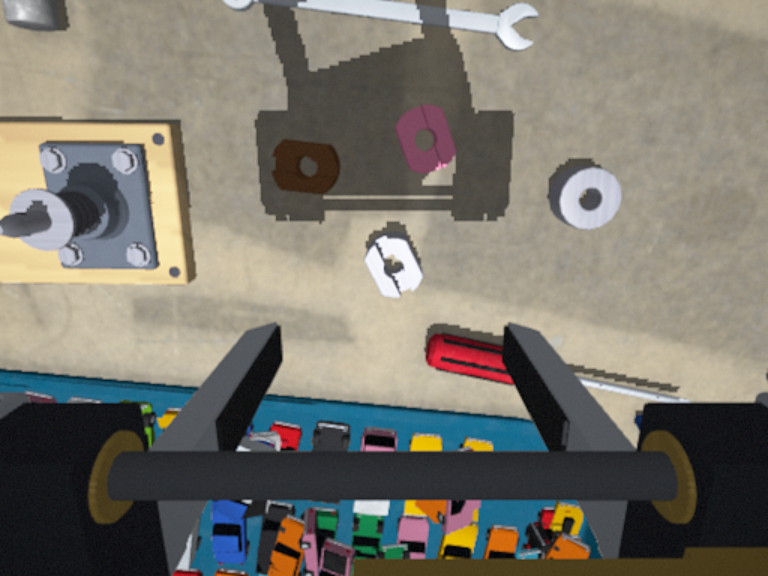

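```bash
python3 - <<'E'
from h import *
im=cv2.imread('w1raw.png'); w=np.load('w1.npy'); o={'ee_pos':w[:3],'eef_rot':w[3:]}
# rectify: world plane z=0.027, x,y grid 0.25mm about (0.553,0.197)
m=ctrl.camera_model('wrist');K=np.array(m['intrinsics']);T=np.array(m['tool_from_camera']);R=Ro.from_euler('xyz',o['eef_rot']).as_matrix()
for u in [(262,176),(262.5,176)]: print(atz(ray('wrist',u,o),.027))
p0=atz(ray('wrist',(262,176),o),.027); np.save('p0.npy',p0)
ii,jj=np.mgrid[0:400,0:400]
P=np.stack([p0[0]+(200-ii)*.0002,p0[1]+(200-jj)*.0002,0*ii+.027],-1) # up=+x, left=+y
c=((P-o['ee_pos'])@R-T[:3,3])@T[:3,:3]@K.T
u=(c[...,:2]/c[...,2:]).astype(np.float32)
r=cv2.remap(im,u[...,0],u[...,1],cv2.INTER_CUBIC); 
s=im[140:210,225:295]
cv2.imwrite('pics/rect1.png',np.hstack([r,cv2.resize(s,(400,400),interpolation=cv2.INTER_NEAREST)]))
E
```

```text
[0.5494436  0.19636534 0.027     ]
[0.54944521 0.19687927 0.027     ]
```

View pics/rect1.png

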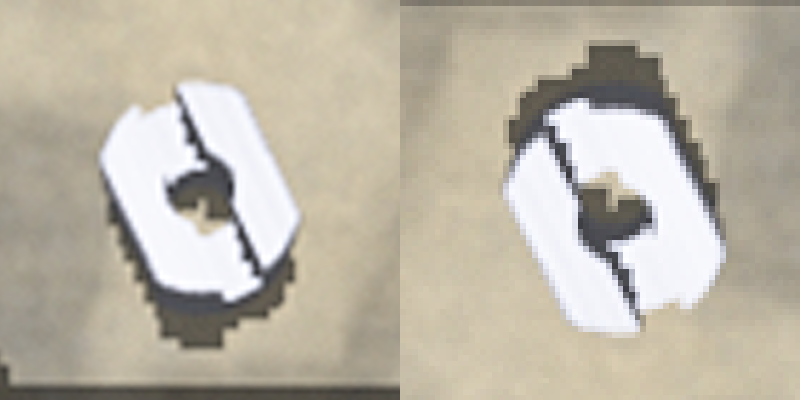

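The crop shows the grey collar at w1 pixel (262,176), with its slot axis at about +24.3° world yaw, flats about 31.4 mm apart and top centre near (0.551, 0.196). I'll turn to match it and descend for a second view.

Call:
step_arm(plan=[[[0,0,0.7,0,0,-1.1],[0.05,0.03,1.5,0,0,-2.2],[0.05,0.03,2.2,0,0,-3.3],[0.05,0.03,2.2,0,0,-4.05],[0.05,0.03,2.2,0,0,-4.05]]])

```text
time_s: 3.38
ee_pos: [0.5484, 0.1994, 0.0847]
eef_rot: [3.141, -0.002, -2.712]
force: [-0.3, 0.1, 1.1]
grip_width: 0.0941
grip_force: 0.0
```

```bash
cat >> h.py <<'E'
def rect(im,o,p0,n=400,s=.0002,yaw=0.):
    m=ctrl.camera_model('wrist');K=np.array(m['intrinsics']);T=np.array(m['tool_from_camera']);R=Ro.from_euler('xyz',o['eef_rot']).as_matrix()
    ii,jj=np.mgrid[0:n,0:n]; a=(n/2-ii)*s; b=(n/2-jj)*s; c,d=np.cos(yaw),np.sin(yaw)
    P=np.stack([p0[0]+c*a-d*b,p0[1]+d*a+c*b,0*ii+p0[2]],-1)
    q=((P-o['ee_pos'])@R-T[:3,3])@T[:3,:3]@K.T
    u=(q[...,:2]/q[...,2:]).astype(np.float32)
    return cv2.remap(im,u[...,0],u[...,1],cv2.INTER_CUBIC)
def pix(X,o):
    m=ctrl.camera_model('wrist');K=np.array(m['intrinsics']);T=np.array(m['tool_from_camera']);R=Ro.from_euler('xyz',o['eef_rot']).as_matrix()
    q=K@(T[:3,:3].T@(R.T@(X-o['ee_pos'])-T[:3,3])); return q[:2]/q[2]
E
python3 - <<'E'
from h import *
o=ctrl.get_obs();print(o['time_s'],o['ee_pos'],o['eef_rot'])
im=ctrl.camera('wrist');save(im,'w2.png');np.save('w2.npy',np.r_[o['ee_pos'],o['eef_rot']])
p0=np.array([.551,.1965,.027]);w=np.load('w1.npy');o1={'ee_pos':w[:3],'eef_rot':w[3:]}
ps=[]
for x in ctrl.masks_of('slotted_collar','wrist')[:3]: print(x['at'],x['confidence'],x['pixels'].sum())
print(ctrl.place_of('slotted_collar','wrist'))
print('expected',pix(p0,o))
y=np.deg2rad(24.3)
cv2.imwrite('pics/rect2.png',np.hstack([rect(im[...,::-1].copy(),o,p0,yaw=y),rect(cv2.imread('w1raw.png'),o1,p0,yaw=y)]))
E
```

```text
3.3833 [0.54835597 0.19942547 0.08470339] [ 3.14129071e+00 -1.73428678e-03 -2.71211822e+00]
[254.0, 197.3] 0.89 1716
[217.2, 95.1] 0.78 2022
[331.0, 114.9] 0.57 2125
[{'at': [227.2, 93.7], 'confidence': 0.76}, {'at': [57.3, 50.5], 'confidence': 0.68}, {'at': [254.6, 188.7], 'confidence': 0.66}, {'at': [321.6, 117.6], 'confidence': 0.64}]
expected [256.91400401 200.66386573]
```

View pics/rect2.png

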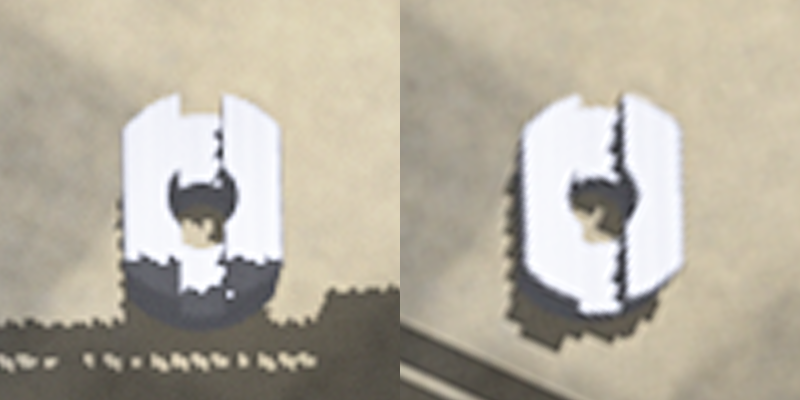

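```bash
cat >> h.py <<'E'
def delta(X):
    o=ctrl.get_obs();R=Ro.from_euler('xyz',o['eef_rot']).as_matrix();print(round(o['time_s'],2),np.round(o['ee_pos'],4),np.round(o['eef_rot'],4),'d',np.round(R.T@(np.array(X)-o['ee_pos'])/.03,3),'F',np.round(o['force'],2),'M',np.round(o['moment'],2)); return o
E
python3 - <<'E'
from h import *
delta([.5519,.1965,.004])
E
```

```text
3.53 [0.5496 0.1992 0.0864] [-3.1414e+00  1.6000e-03 -2.7196e+00] d [-0.028 -0.111  2.748] F [-1.16 -0.1   0.03] M [0.05 0.   0.06]
```

Call:
step_arm(plan=[[[-0.03,-0.1,0.8,0,0,0],[-0.03,-0.1,1.6,0,0,0],[-0.03,-0.1,2.2,0,0,0],[-0.03,-0.1,2.4,0,0,0],[-0.03,-0.1,2.4,0,0,0]]])

```text
time_s: 3.95
ee_pos: [0.5512, 0.1961, 0.0129]
eef_rot: [3.141, -0.001, -2.719]
force: [0.6, -0.3, 0.7]
grip_width: 0.0941
grip_force: 0.0
```

```bash
cat >> h.py <<'E'
def avg(X,n=8,cam='top'):
    L=[]
    for _ in range(n):
        ctrl.camera(cam); o=ctrl.get_obs(); r=Ro.from_euler('xyz',o['eef_rot']); L.append(np.r_[o['ee_pos'],(r*Ro.from_euler('x',np.pi)).as_rotvec(),o['force'],o['moment']])
    L=np.array(L); m=L.mean(0); R=(Ro.from_rotvec(m[3:6])*Ro.from_euler('x',np.pi))
    print(round(o['time_s'],2),'p',np.round(m[:3],4),'sd',np.round(L[:,:6].std(0),4),'rv',np.round(m[3:6],4),'F',np.round(m[6:9],2),'M',np.round(m[9:],2),'d',np.round(R.as_matrix().T@(np.array(X)-m[:3])/.03,3),'grip',o['grip_width'],o['grip_force'])
    return m,{'ee_pos':m[:3],'eef_rot':R.as_euler('xyz')}
E
python3 - <<'E'
from h import *
avg([.5519,.1965,.004])
E
```

```text
4.35 p [0.5522 0.1963 0.0146] sd [0.0002 0.0001 0.0004 0.0009 0.0001 0.0003] rv [ 2.300e-03  2.000e-04 -2.718e+00] F [ 0.51 -0.27  0.07] M [0.05 0.01 0.  ] d [0.006 0.01  0.354] grip 0.09410133668339092 0.0
```

Call:
step_arm(plan=[[[0,0,0.2,0,0,0],[0,0,0.33,0,0,0],[0,0,0.33,0,0,0]]])

```text
time_s: 4.6
ee_pos: [0.5511, 0.1959, 0.0024]
eef_rot: [3.141, -0.002, -2.718]
force: [0.3, -0.1, -0.2]
grip_width: 0.0939
grip_force: 0.0
```

Call:
step_arm(plan=[[[0,0,0,0,0,0],[0,0,0,0,0,0],[0,0,0,0,0,0],[0,0,0,0,0,0],[0,0,0,0,0,0],[0,0,0,0,0,0],[0,0,0,0,0,0],[0,0,0,0,0,0]]], grip=0.2, squeeze=50)

```text
time_s: 5.27
ee_pos: [0.5517, 0.196, 0.0036]
eef_rot: [-3.142, 0.0, -2.718]
force: [-1.2, -0.1, -0.2]
grip_width: 0.0442
grip_force: 0.0
```

```bash
python3 - <<'E'
from h import *
avg([.5519,.1965,.004],5)
E
```

```text
5.52 p [0.5516 0.1961 0.0036] sd [0. 0. 0. 0. 0. 0.] rv [ 0.      0.     -2.7176] F [-0.33  0.38  0.13] M [0.14 0.01 0.01] d [-0.014  0.01  -0.015] grip 0.0316924507293677 49.95160940903588
```

Call:
step_arm(plan=[[[0,0,-0.8,0,0,0],[0,0,-2.0,0,0,0],[0,0,-3.2,0,0,0.5],[0.1,-0.3,-4.4,0,0,1.5],[0.5,-1.3,-5.0,0,0,2.5],[0.9,-2.5,-5.0,0,0,3.3],[1.4,-3.7,-5.0,0,0,4.05],[1.9,-4.9,-5.0,0,0,4.05]]])

```text
time_s: 6.18
ee_pos: [0.5598, 0.0371, 0.1537]
eef_rot: [-3.142, 0.0, 3.137]
force: [1.3, 0.3, -2.3]
grip_width: 0.0317
grip_force: 50.0
```

```bash
python3 - <<'E'
from h import *
m,o=avg([.56,-.004,.155],4,'wrist')
im=ctrl.camera('wrist');cv2.imwrite('w3raw.png',im[...,::-1]);np.save('w3.npy',np.r_[o['ee_pos'],o['eef_rot']])
for q in('pin_tip','cross_hole','spring_washer','hitch_pin'):
  print(q,[(np.round(x['at'],1).tolist(),round(x['confidence'],2)) for x in ctrl.place_of(q,'wrist')[:2]])
E
```

```text
6.38 p [0.56   0.0348 0.1534] sd [0.     0.0025 0.     0.0002 0.0012 0.0011] rv [6.0000e-04 1.1000e-03 3.1379e+00] F [-0.08 -0.67 -2.03] M [-0.05  0.01  0.02] d [-0.004 -1.293 -0.052] grip 0.03162598628282943 49.95263595992583
pin_tip [([208.8, 142.5], 0.98), ([215.0, 138.5], 0.5)]
cross_hole [([213.7, 140.5], 0.93)]
spring_washer [([215.5, 136.5], 0.95)]
hitch_pin [([225.2, 132.4], 0.77)]
```

```bash
python3 - <<'E'
from h import *
m,o=avg([.56,-.037,.155],3,'wrist')
im=ctrl.camera('wrist');cv2.imwrite('w3raw.png',im[...,::-1]);np.save('w3.npy',np.r_[o['ee_pos'],o['eef_rot']])
E
```

```text
6.78 p [0.5601 0.0394 0.1535] sd [0.     0.0001 0.     0.     0.     0.0002] rv [-2.0000e-04  0.0000e+00 -3.1404e+00] F [ 0.11  0.01 -1.99] M [0.02 0.02 0.01] d [ 0.007 -2.547 -0.051] grip 0.03152388578401814 49.95248157705646
```

Call:
step_arm(plan=[[[0,-0.8,0,0,0,0],[0,-1.6,0,0,0,0],[0,-2.4,0,0,0,0],[0,-2.4,0,0,0,0],[0,-2.4,0,0,0,0]]])

```text
time_s: 7.25
ee_pos: [0.5601, -0.034, 0.1535]
eef_rot: [3.141, -0.0, 3.14]
force: [0.1, 1.1, -2.3]
grip_width: 0.0314
grip_force: 50.0
```

```bash
python3 - <<'E'
from h import *
avg([.56,-.037,.155],2,'wrist')
m,o=avg([.56,-.037,.155],3,'wrist')
im=ctrl.camera('wrist');cv2.imwrite('w4raw.png',im[...,::-1]);np.save('w4.npy',np.r_[o['ee_pos'],o['eef_rot']])
for q in('pin_tip','cross_hole','spring_washer','hitch_pin'):
  print(q,[(np.round(x['at'],1).tolist(),round(x['confidence'],2)) for x in ctrl.place_of(q,'wrist')[:2]])
a=cv2.imread('w3raw.png');b=im[...,::-1]
cv2.imwrite('pics/w34.png',np.hstack([cv2.resize(a[30:330,100:400],(400,400)),cv2.resize(b[30:330,100:400],(400,400))]))
E
```

```text
7.35 p [ 0.5601 -0.033   0.1535] sd [0.0000e+00 2.0000e-04 0.0000e+00 1.0000e-04 2.0000e-04 3.1412e+00] rv [-0.      0.     -0.0003] F [-0.52  0.33 -1.66] M [0.03 0.   0.01] d [-0.005  0.133 -0.049] grip 0.031729862850829585 49.95241283453652
7.5 p [ 0.5602 -0.0326  0.1535] sd [0.     0.     0.     0.0001 0.0001 0.0002] rv [-0.0000e+00  2.0000e-04 -3.1407e+00] F [ 0.43 -0.18 -2.12] M [ 0.03 -0.01  0.05] d [ 0.006 -0.148 -0.049] grip 0.03169497036525024 49.952458408952225
pin_tip [([303.5, 140.5], 0.56)]
cross_hole [([302.8, 139.2], 0.72), ([292.8, 130.1], 0.4)]
spring_washer [([300.6, 139.1], 0.91)]
hitch_pin [([295.4, 127.8], 0.86)]
```

View pics/w34.png

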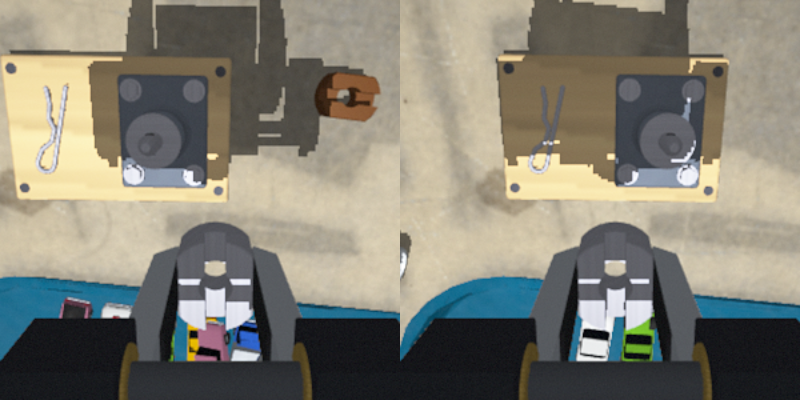

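```bash
python3 - <<'E'
from h import *
L=[];tops=[]
for k in(3,4):
    im=cv2.imread(f'w{k}raw.png');w=np.load(f'w{k}.npy');o={'ee_pos':w[:3],'eef_rot':w[3:]}
    im=(255*(im/255.)**.5).astype(np.uint8)
    c0=(185,110) if k==3 else (275,110)
    c=cv2.resize(im[c0[1]:c0[1]+50,c0[0]:c0[0]+60],(400,333),interpolation=cv2.INTER_CUBIC)[:300]  # x6.667
    r=rect(im,o,[.511,-.034,.018],n=400,s=.0005)[50:350]
    tops.append(c);L.append(r)
cv2.imwrite('pics/pin.png',np.vstack([np.hstack(tops),np.hstack(L)]))
E
```

```text
(no output)
```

View pics/pin.png

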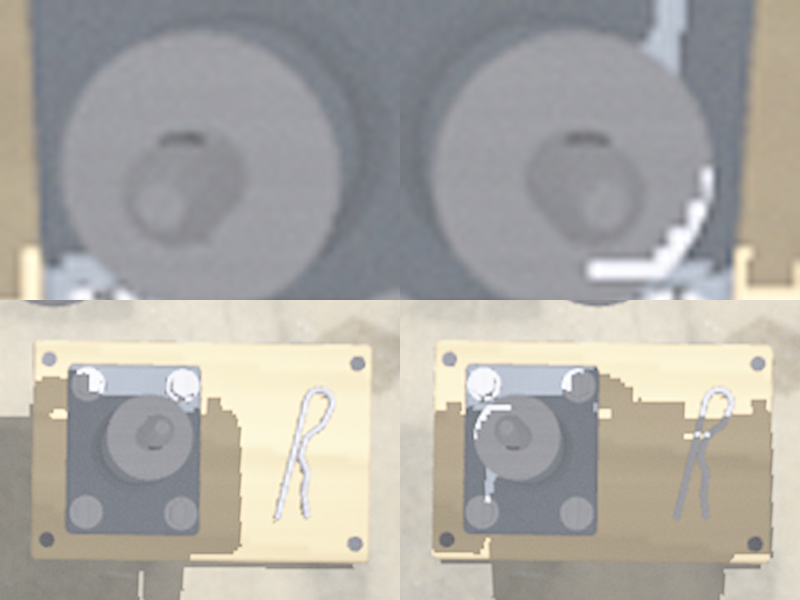

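```bash
python3 - <<'E'
from h import *
O=[]
for k in(3,4):
    w=np.load(f'w{k}.npy');O.append({'ee_pos':w[:3],'eef_rot':w[3:]})
for n,a,b,z in(('tip',(208.4,140.5),(304.7,139.5),.106),('washer',(214.7,135),(300.4,135),.077)):
    r=[ray('wrist',a,O[0]),ray('wrist',b,O[1])];p,e=tri(r);print(n,np.round(p,4),np.round(e,5),[np.round(atz(x,z),4) for x in r])
# held collar: predicted bore-top pixel; top at TCP+.0234
o=O[1]; print(pix(o['ee_pos']+np.array([0,0,.0234]),o), 'seen',(100+214.5*.75,30+268*.75))
E
```

```text
tip [ 5.105e-01 -3.000e-04  1.052e-01] [0.00037 0.00037] [array([ 5.108e-01, -1.000e-04,  1.060e-01]), array([ 5.10e-01, -4.00e-04,  1.06e-01])]
washer [5.102e-01 2.000e-04 7.580e-02] [0. 0.] [array([5.101e-01, 4.000e-04, 7.700e-02]), array([0.5101, 0.    , 0.077 ])]
[261.59660826 244.82705451] seen (260.875, 231.0)
```

Pin axis is at (0.510, 0.000), with tip z 105 mm and washer z 76 mm, which agree with the text. Board yaw is about −1.1°, and the slot is uppermost.

Call:
step_arm(plan=[[[0.5,0.35,0,0,0,0.1],[1.0,0.7,0,0,0,0.19],[1.5,1.0,0,0,0,0.19],[1.67,1.09,0,0,0,0.19],[1.67,1.09,0,0,0,0.19],[1.67,1.09,0,0,0,0.19],[1.67,1.09,0,0,0,0.19]]])

```text
time_s: 8.33
ee_pos: [0.5107, -0.0011, 0.1537]
eef_rot: [-3.141, 0.0, 3.121]
force: [-0.2, -0.3, -1.9]
grip_width: 0.0316
grip_force: 50.0
```

```bash
python3 - <<'E'
from h import *
avg([.51,.0,.1115],3,'wrist');avg([.51,.0,.1115],4,'wrist')
E
```

```text
8.48 p [ 0.5105 -0.0011  0.1535] sd [0.0001 0.     0.0001 0.0002 0.     0.    ] rv [0.0000e+00 1.0000e-04 3.1212e+00] F [-0.51 -0.33 -1.8 ] M [ 0.02 -0.   -0.01] d [0.019 0.035 1.398] grip 0.03158004341684854 49.95245713551412
8.68 p [ 0.5102 -0.0009  0.1534] sd [0.0001 0.0001 0.     0.0001 0.     0.0001] rv [3.0000e-04 0.0000e+00 3.1213e+00] F [-0.    0.05 -2.58] M [ 0.05 -0.01 -0.  ] d [0.009 0.029 1.397] grip 0.031216061262651577 49.95231270440854
```

Call:
step_arm(plan=[[[0.01,0.03,0.4,0,0,0],[0.01,0.03,0.8,0,0,0],[0.01,0.03,1.2,0,0,0],[0.01,0.03,1.4,0,0,0],[0.01,0.03,1.5,0,0,0],[0.01,0.03,1.6,0,0,0],[0.01,0.03,1.6,0,0,0]]])

```text
time_s: 9.27
ee_pos: [0.5098, 0.0002, 0.1055]
eef_rot: [-3.142, -0.0, 3.122]
force: [0.9, 0.2, -2.2]
grip_width: 0.032
grip_force: 50.0
```

```bash
python3 - <<'E'
from h import *
avg([.51,.0,.0985],5,'wrist')
im=ctrl.camera('wrist'); cv2.imwrite('w5raw.png',im[...,::-1])
E
```

```text
9.52 p [5.10e-01 2.00e-04 1.06e-01] sd [0.     0.     0.0001 0.0003 0.     0.    ] rv [-1.0000e-03  1.0000e-04  3.1216e+00] F [-0.21 -0.06 -1.75] M [ 0.02 -0.02  0.  ] d [-0.    -0.007  0.249] grip 0.03157475105944353 49.95228300627787
```

Call:
step_arm(plan=[[[0,0,0.08,0,0,0],[0,0,0.16,0,0,0],[0,0,0.24,0,0,0],[0,0,0.3,0,0,0],[0,0,0.3,0,0,0]]])

```text
time_s: 9.98
ee_pos: [0.5095, 0.0002, 0.096]
eef_rot: [3.142, -0.001, 3.122]
force: [0.7, -0.0, -1.4]
grip_width: 0.0315
grip_force: 50.0
```

```bash
python3 - <<'E'
from h import *
avg([.51,.0,.0835],6,'wrist')
im=ctrl.camera('wrist'); cv2.imwrite('w6raw.png',im[...,::-1])
E
```

```text
10.28 p [5.098e-01 2.000e-04 9.650e-02] sd [0.0001 0.     0.0001 0.0004 0.     0.    ] rv [1.0000e-04 0.0000e+00 3.1216e+00] F [ 0.11 -0.13 -1.7 ] M [0.01 0.   0.01] d [-0.008 -0.007  0.434] grip 0.03162240893385715 49.952522840030724
```

Call:
step_arm(plan=[[[0,0,0.1,0,0,0],[0,0,0.2,0,0,0],[0,0,0.3,0,0,0],[0,0,0.4,0,0,0],[0,0,0.4,0,0,0],[0,0,0.4,0,0,0]]])

```text
time_s: 10.83
ee_pos: [0.5097, 0.0002, 0.0843]
eef_rot: [3.142, -0.001, 3.122]
force: [-1.1, -1.0, -1.7]
grip_width: 0.0315
grip_force: 50.0
```

```bash
python3 - <<'E'
from h import *
avg([.51,.0,.0742],6,'wrist')
E
```

```text
11.13 p [5.098e-01 2.000e-04 8.460e-02] sd [0.     0.     0.0001 0.0002 0.     0.    ] rv [-3.0000e-04  0.0000e+00  3.1216e+00] F [ 0.34 -0.1  -1.91] M [ 0.02  0.03 -0.  ] d [-0.005 -0.007  0.348] grip 0.031194371402805468 49.952566143037984
```

Call:
step_arm(plan=[[[0,0,0.05,0,0,0],[0,0,0.1,0,0,0],[0,0,0.14,0,0,0],[0,0,0.18,0,0,0],[0,0,0.22,0,0,0],[0,0,0.26,0,0,0],[0,0,0.26,0,0,0]]])

```text
time_s: 11.72
ee_pos: [0.5098, 0.0002, 0.0768]
eef_rot: [3.142, 0.0, 3.122]
force: [-3.2, 0.1, 5.9]
grip_width: 0.0322
grip_force: 50.0
```

```bash
python3 - <<'E'
from h import *
avg([.51,.0,.0742],6,'wrist')
E
```

```text
12.02 p [5.098e-01 2.000e-04 7.700e-02] sd [0.     0.     0.     0.0001 0.     0.    ] rv [-1.0000e-04  0.0000e+00  3.1216e+00] F [-3.44 -0.12  5.1 ] M [0.06 0.65 0.  ] d [-0.007 -0.007  0.093] grip 0.031372037497020965 49.95240640579141
```

Call:
step_arm(plan=[[[0.02,0,0,0,0,0],[0.02,0,0.03,0,0,0],[0.02,0,0.06,0,0,0],[0.02,0,0.09,0,0,0],[0.02,0,0.09,0,0,0],[0.02,0,0.09,0,0,0]]])

```text
time_s: 12.52
ee_pos: [0.5098, 0.0002, 0.0748]
eef_rot: [-3.142, 0.002, 3.122]
force: [-2.0, 0.8, 9.5]
grip_width: 0.0313
grip_force: 50.0
```

```bash
python3 - <<'E'
from h import *
avg([.51,.0,.0742],6,'wrist')
im=ctrl.camera('wrist'); cv2.imwrite('w7raw.png',im[...,::-1])
i=cv2.resize(im[150:330,180:340,::-1],(640,720)); i=(255*(i/255.)**.6).astype(np.uint8)
s=ctrl.camera('scene')[140:210,240:310,::-1]
cv2.imwrite('pics/w7.png',np.hstack([cv2.resize(i,(450,506)),cv2.resize(s,(350,506),interpolation=3)]))
E
```

```text
12.82 p [5.098e-01 2.000e-04 7.480e-02] sd [0.     0.     0.     0.0001 0.     0.    ] rv [-2.6000e-03  1.0000e-04  3.1216e+00] F [-1.75  0.53  8.6 ] M [0.09 0.4  0.01] d [-0.008 -0.007  0.02 ] grip 0.031694462038107656 49.95244451725739
```

View pics/w7.png

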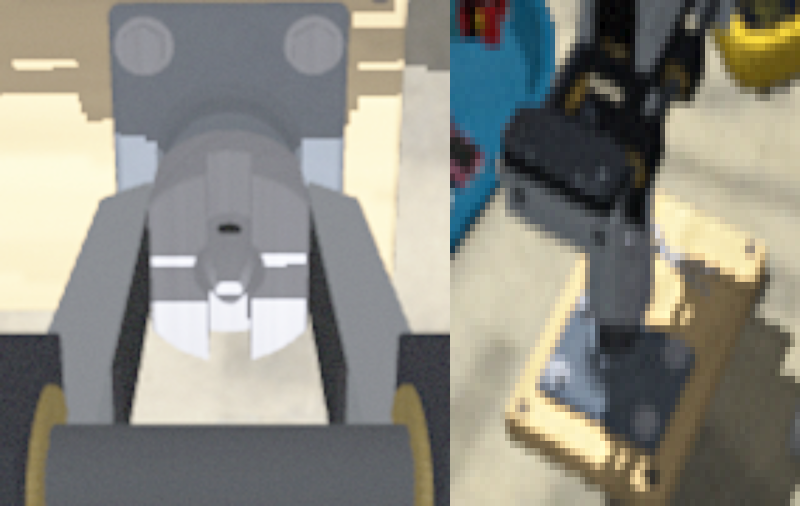

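The hole shows centred in the slot at (230,228). The push is now about 10.5 N, so I'll trim it to 12 N and relieve a little more side load.

Call:
step_arm(plan=[[[0.02,0,0.01,0,0,0],[0.02,0,0.02,0,0,0],[0.02,0,0.03,0,0,0],[0.02,0,0.04,0,0,0],[0.02,0,0.04,0,0,0],[0.02,0,0.04,0,0,0]]])

```text
time_s: 13.42
ee_pos: [0.5098, 0.0002, 0.074]
eef_rot: [-3.142, 0.003, 3.122]
force: [0.9, -0.1, 9.7]
grip_width: 0.0315
grip_force: 50.0
```

```bash
python3 - <<'E'
from h import *
avg([.51,.0,.0742],8,'wrist')
E
```

```text
13.82 p [5.097e-01 2.000e-04 7.400e-02] sd [0.     0.     0.     0.0001 0.     0.    ] rv [-5.0000e-03  2.0000e-04  3.1216e+00] F [0.56 0.46 9.76] M [ 0.13 -0.03  0.01] d [-0.009 -0.007 -0.008] grip 0.03189385501965277 49.95238777133636
```

Call:
step_arm(plan=[[[0,0,0,0,0,0],[0,0,0,0,0,0],[0,0,0,0,0,0],[0,0,0,0,0,0],[0,0,0,0,0,0],[0,0,0,0,0,0],[0,0,0,0,0,0],[0,0,0,0,0,0]]])

```text
time_s: 14.48
ee_pos: [0.5097, 0.0002, 0.074]
eef_rot: [-3.142, 0.003, 3.122]
force: [0.4, 1.2, 10.2]
grip_width: 0.0316
grip_force: 50.0
```

Call:
step_arm(plan=[[[0,0,0,0,0,0],[0,0,0,0,0,0],[0,0,0,0,0,0],[0,0,0,0,0,0],[0,0,0,0,0,0],[0,0,0,0,0,0],[0,0,0,0,0,0],[0,0,0,0,0,0]]])

```text
time_s: 15.15
ee_pos: [0.5097, 0.0002, 0.074]
eef_rot: [-3.142, 0.003, 3.122]
force: [0.3, -0.4, 9.6]
grip_width: 0.0315
grip_force: 50.0
```

Call:
step_arm(plan=[[[0,0,0,0,0,0],[0,0,0,0,0,0],[0,0,0,0,0,0],[0,0,0,0,0,0],[0,0,0,0,0,0],[0,0,0,0,0,0],[0,0,0,0,0,0],[0,0,0,0,0,0]]])

```text
time_s: 15.82
ee_pos: [0.5097, 0.0002, 0.074]
eef_rot: [-3.142, 0.003, 3.122]
force: [0.8, 0.4, 9.1]
grip_width: 0.0315
grip_force: 50.0
```

Call:
step_arm(plan=[[[0,0,0,0,0,0],[0,0,0,0,0,0],[0,0,0,0,0,0],[0,0,0,0,0,0],[0,0,0,0,0,0],[0,0,0,0,0,0],[0,0,0,0,0,0],[0,0,0,0,0,0]]])

```text
time_s: 16.48
ee_pos: [0.5097, 0.0002, 0.074]
eef_rot: [-3.142, 0.003, 3.122]
force: [0.7, 0.1, 10.2]
grip_width: 0.0317
grip_force: 50.0
```

```bash
python3 - <<'E'
from h import *
m,o=avg([.51,.0,.0742],8,'wrist')
if 8<m[8]<12: print(ctrl.hand_in())
E
```

```text
16.88 p [5.097e-01 2.000e-04 7.400e-02] sd [0. 0. 0. 0. 0. 0.] rv [-5.0000e-03  2.0000e-04  3.1216e+00] F [ 0.48 -0.01  9.65] M [ 0.12 -0.04  0.  ] d [-0.009 -0.007 -0.008] grip 0.03160021324253736 49.9524241501058
the job is handed in; nothing more can be done
None
```

The slotted collar is on the pin, slot uppermost with the cross hole showing in it; it is still gripped and has been pressed down with a steady push of about 11.6 N for over 3 s, and I have handed the job in.

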